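# Rock a battery pack nose first into its charging bay

### The job

The battery pack lies askew on the loading deck of the charging dock. Slide it along the deck so that its nose dips into the bay and its tongue goes under the lip at the far end, then press its tail down until the spring catch snaps over it and the pack lies flat in the bay. Leave the timer, the small bottle and the forceps where they are.

Things in the scene. Friction and masses are not known exactly. Their poses are not given: they have to be found in the camera images.
- dock: White charging dock on a grey base, fixed, 295 x 120 mm. Origin: on the worktop, on the centre line, below the edge where the loading deck (-x side) ends and the bay (+x side) begins; x from deck to bay, z up. In its frame, mm: deck x -170 to 0, y -60 to 60, top z 32; bay x 0 to 102.5, y -29.5 to 29.5, floor z 12, sides up to z 32.
- lip (a point): On the dock: middle of the lip's lower edge at the far end of the bay (dock x 102.5, y 0, z 22 mm). The fixed lip is 6 mm thick (z 22 to 28); under it a slot for the pack's tongue goes on 6 mm farther, to x 108.5.
- rails (a point): On the dock: the point midway between the mouths of the two guide rails, on the deck (dock x -26, y 0, z 32 mm). The rails are 8 mm high (tops at z 40) and 7 mm thick; they stand 84 mm apart here, close in to 59 mm apart at x -5, and run on so beside the bay to x 102.
- seat (a point): The point on the bay floor where the pack's origin lies when seated: 51.25 mm from the deck edge, on the centre line, at z 12; axes as the dock's. The seated pack has about 1.3 mm of play either way along x and 1.5 mm along y.
- pack: Battery pack, loose, grey box 100 (x) x 56 (y) x 30 (z) mm, 0.2 to 0.4 kg, black ribs at the tail, smooth plastic (friction on the dock about 0.3). Origin: centre of its underside (without tongue); x from tail to nose, z up. Starts flat on the deck, nose towards the bay, up to 0.22 rad askew, origin 98 to 110 mm before the deck edge, up to 8 mm off centre. Seated, its top is 42 mm above the worktop, 10 above the deck.
- tongue (a point): On the pack: tip of the black tongue (30 wide, 5 high) that sticks 6 mm out of the nose at the bottom; this point is 56 mm ahead of the origin, at the underside. Pushed over the deck edge the pack tips nose down by up to about 22 degrees, its tail rising up to 18 mm; it lies about 11 degrees nose down when the tail reaches the deck edge.
- catch (a joint): Spring catch, a dark steel wedge 12 mm wide in the middle of the bay's deck-side wall, z 20 to 31 mm. 0 = out, 5 mm into the bay; grows (to 0.008 m) as the pack's tail pushes it into the wall. Spring 1.5 N at 0, 2.7 N at 8 mm; pressing the tail past it takes about 3 to 15 N down. It then springs back to 0 into a notch in the tail, 6 mm above the pack's underside.
- timer: Bystander: white timer 66 x 66 x 19 mm on the worktop, left of the deck. Origin: centre of its underside.
- bottle: Bystander: small white bottle with yellow cap, 36 mm across, 60 mm high, left of the bay. Origin: centre of its underside.
- forceps: Bystander: steel forceps 130 x 22 x 8 mm on the worktop, right of the dock. Origin: centre of its underside.
There are look-alikes about, which are no part of the job. Leave any pink look-alike of the pack alone.

How it is judged:
By the outcome, as a careful person would: the job done as asked, in the order asked, and still so for the second after the job is handed in, with the robot touching nothing.
It also fails if it takes over 45 s, if anything falls off the work surface, if the arm or the gripper's body presses on something with over 40 N, if the wrist force passes 120 N, or if a joint passes its speed limit or range.

### The arm

A 6-joint arm with a two-finger parallel gripper is mounted at the origin on a cart in front of the work surface, level with it; the furniture and walls round the work are solid. World frame = base frame: x ahead of the robot, y to its left, z up, the work surface at z = 0. Lengths are in m, angles in rad, forces in N, time in s.
With the tool pointing down it reaches from about 0.4 to 0.825 m from the base axis. Payload 7 kg.
Tool frame: the origin (TCP) lies at the centre of the arm's flange, where the gripper is bolted on; the fingertips stand 178 mm ahead of it and the grasp point (between the pads) lies 159 mm ahead of it; x points along the fingers, y is the direction in which the jaws open and shut, and the axes are right-handed (so a half turn about x gives the same grasp; the last joint's range is limited). The gripper opens to 88 mm and grips with 3 to 60 N. Pads are 19 mm wide; open, the fingers measure 130 mm over their backs; the gripper's body (78 mm by 193 mm) begins 47 mm behind the grasp point.
Start: joints at [1.626, 0.359, 0.012, 0, -1.224, -0.288], TCP at [0.156, 0.657, 0.405] pointing down, gripper open.
Joint ranges: [-3.07, 3.07], [-1.43, 2.12], [-1.02, 1.25], [-3.03, 1.67], [-3.05, -0], [-3.03, 3.03]. Speed limits (rad/s): [2.39, 2.39, 3.01, 3.14, 3.14, 3.14].

### API

Orientations are given as [roll, pitch, yaw] about the fixed x, y, z axes, in that order (R = Rz(yaw) Ry(pitch) Rx(roll)).
In Python, from station import status, viewer, arm gives the robot as it stands. The module is installed in compiled form; this text tells all that it offers.
- The arm moves only by the tool apply_moves, never from a script. Its argument "commands" is a list of rows, each an object of numbers: "dx", "dy", "dz": the shift along the world's x, y, z in mm; "spin": the turn about the world's z in degrees; "hand": the closure, from 0 (fully open) to 1 (shut). A call has exactly 5 rows; each row shifts and turns the commanded pose from where the row before left it; what a row does not reach is not made up. A row lasts 1/8 s, in which the tool goes at most 62.5 mm and 10.7 degrees, less where a joint would pass 70% of its speed; a pose out of reach is approached as far as the arm can. A call is refused whole if a number of a shift passes 62.5 or a number of a turn 10.7, either way. A call with a gripper value outside its range is refused whole. The fingers move at their own pace and stop on an object; "grip_force" is the grip in N (left out, the last holds). Time passes only in rows, so rows that do not move let the fingers close, or fill a call up. It gives the time, the measured TCP pose, the force and the opening at its end, in the units of the state.
- status.get_state(): the state, without advancing time (a new reading comes with each control period).
- viewer.grab_frame(name): name is "scene" or "top"; returns the picture (400x640x3 uint8, red, green, blue); there is no depth.
- viewer.camera_info(name): a dict with "fx", "fy", "cx", "cy" (pixels), "D" ([k1, k2, p1, p2, k3] as OpenCV has them; the pictures are not rectified), "eye" and "attitude" of the camera in the world. Camera axes: x right, y up, looking along -z (the intrinsics and any distortion apply to the point x, -y, -z); pixel columns grow to the right and rows downward; lengths in m; the calibration is good to about 2 mm. A picture is of the moment at which its call begins. camera_info takes no time and is no camera call.
- arm.job_done(): hands the job in, once; it reports no verdict.
The state is a dict: "t": time; "q": joint angles; "qd": joint speeds; "joint_efforts": joint torques, N m; "eef_pos": TCP position; "ee_rot": TCP orientation; "force": force on the tool from outside, world axes, zero at the start; "moment": the same for the moment, N m; "width": finger opening in m.
Only numpy, scipy, OpenCV 4.12 (cv2) and the standard library are available. Lean on these libraries where they do the work, as an engineer would, in place of code of your own. Each camera call takes 0.05 s, during which the arm holds its last target.

## Working session

There is one attempt and no reset: what is moved stays moved. The work goes in short steps, Python scripts to look and compute and a tool call to move; the robot and the scene stay as the last step left them, time stands still between calls to the robot, and variables do not carry over. Pictures are saved under pics/ and viewed, and the job is handed in when it is done.

Besides the shell and the picture viewer there is one more tool, called after "Call:" as name(argument=value, ...), one argument or row to a line, values as JSON. apply_moves: Moves the arm, as the interface text tells. Its arguments: {"type":"object","properties":{"commands":{"type":"array","items":{"type":"object","properties":{"dx":{"type":"number"},"dy":{"type":"number"},"dz":{"type":"number"},"spin":{"type":"number"},"hand":{"type":"number"}}}},"grip_force":{"type":"number"}},"required":["commands"]}

```bash
mkdir -p pics; python3 - <<'E'
from station import status, viewer
import cv2
print(status.get_state())
for n in("scene","top"):
    print(n,viewer.camera_info(n))
    cv2.imwrite(f"pics/{n}0.png",viewer.grab_frame(n)[:,:,::-1])
E
```

```text
{'t': 0.0, 'q': array([ 1.62613378e+00,  3.59387733e-01,  1.10274706e-02, -3.13461741e-04,
       -1.22407256e+00, -2.88064527e-01]), 'qd': array([ 1.80717158e-03,  3.13675346e-04, -1.59604761e-03, -9.79498038e-05,
        9.79570819e-04, -3.88015114e-04]), 'joint_efforts': array([ 2.11029233e-03, -5.82720172e+01,  2.93057656e+01,  6.99679077e+00,
        7.02322679e-03, -1.52330790e-04]), 'eef_pos': array([0.15566309, 0.65660364, 0.40371483]), 'ee_rot': array([ 1.68073117,  1.56913351, -1.69369532]), 'force': array([-0.91520117,  0.36727744,  0.79896121]), 'moment': array([ 0.02656375,  0.0286539 , -0.00701102]), 'width': 0.0876361951202702}
scene {'fx': 377.36166469082985, 'fy': 377.36166469082985, 'cx': 326.7939580510114, 'cy': 200.36053107303707, 'D': array([0.0118333, 0.       , 0.       , 0.       , 0.       ]), 'eye': array([ 0.2560841 , -0.26445812,  0.67476482]), 'attitude': array([ 0.72702869,  0.00758415, -0.52414614])}
top {'fx': 367.5717121375426, 'fy': 367.5717121375426, 'cx': 319.5885518234863, 'cy': 201.10760506665565, 'D': array([0.01117927, 0.        , 0.        , 0.        , 0.        ]), 'eye': array([0.41363056, 0.19926915, 0.89669926]), 'attitude': array([ 0.13706701,  0.01674604, -1.54246509])}
```

View pics/scene0.png

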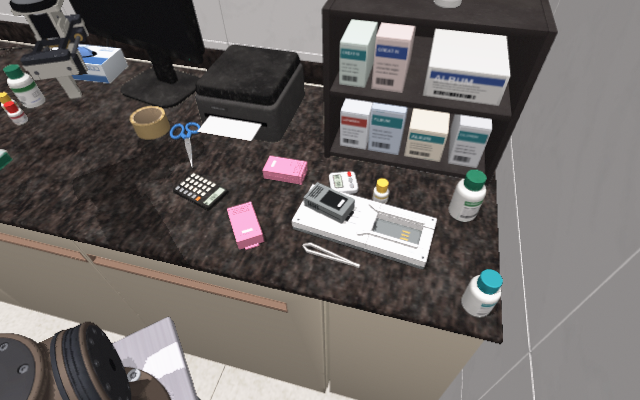

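View pics/top0.png

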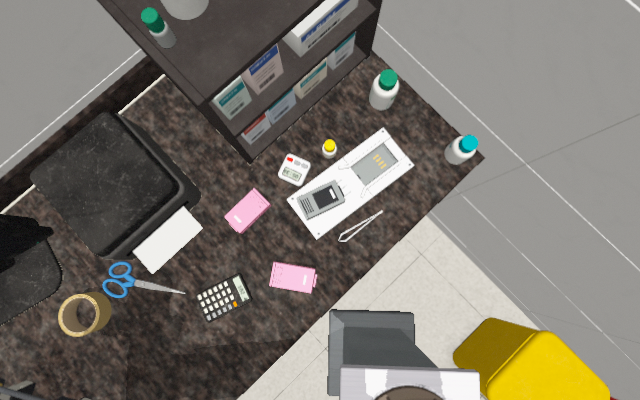

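The scene shows a grey pack on the dock's deck at about scene (330,202) and top (321,199). The pink look-alikes are at top (247,210) and (293,277). The grey one on the white dock fits the description. I'll enlarge it to confirm.

```bash
cat > h.py <<'E'
import numpy as np, cv2
from scipy.spatial.transform import Rotation as R
from station import viewer, status
def cam(n):
    c=viewer.camera_info(n)
    K=np.array([[c['fx'],0,c['cx']],[0,c['fy'],c['cy']],[0,0,1]])
    return K,np.array(c['D']),np.array(c['eye']),R.from_euler('xyz',c['attitude']).as_matrix()
def plane(n,px,z):
    K,D,e,A=cam(n); px=np.atleast_2d(np.array(px,float))
    u=cv2.undistortPoints(px.reshape(-1,1,2),K,D).reshape(-1,2)
    d=np.c_[u[:,0],-u[:,1],-np.ones(len(u))]@A.T
    return e+d*((z-e[2])/d[:,2])[:,None]
def proj(n,P):
    K,D,e,A=cam(n); p=(np.atleast_2d(P)-e)@A
    p=p*[1,-1,-1]
    return cv2.projectPoints(p,np.zeros(3),np.zeros(3),K,D)[0].reshape(-1,2)
E
python3 - <<'E'
import cv2
a=cv2.imread('pics/top0.png')[120:245,280:420]
cv2.imwrite('pics/topc.png',cv2.resize(a,None,fx=4.8,fy=4.8,interpolation=cv2.INTER_CUBIC)[:600])
a=cv2.imread('pics/scene0.png')[165:275,285:445]
cv2.imwrite('pics/scenec.png',cv2.resize(a,None,fx=5,fy=5,interpolation=cv2.INTER_CUBIC))
E
```

```text
(no output)
```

View pics/topc.png

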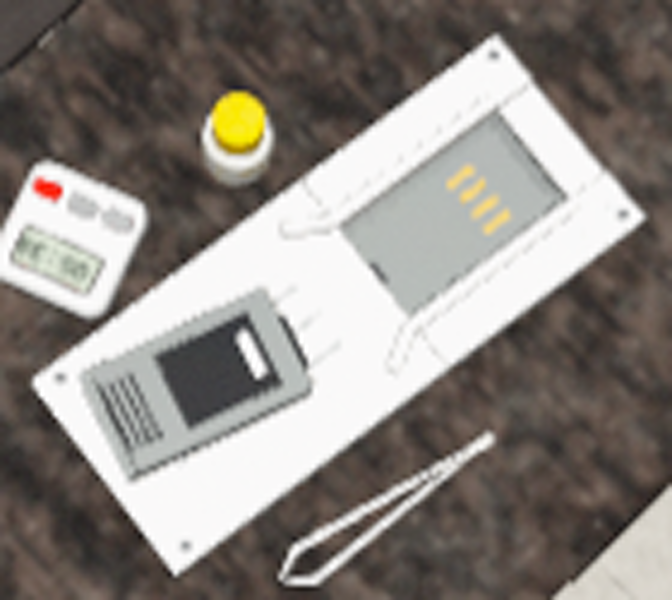

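View pics/scenec.png

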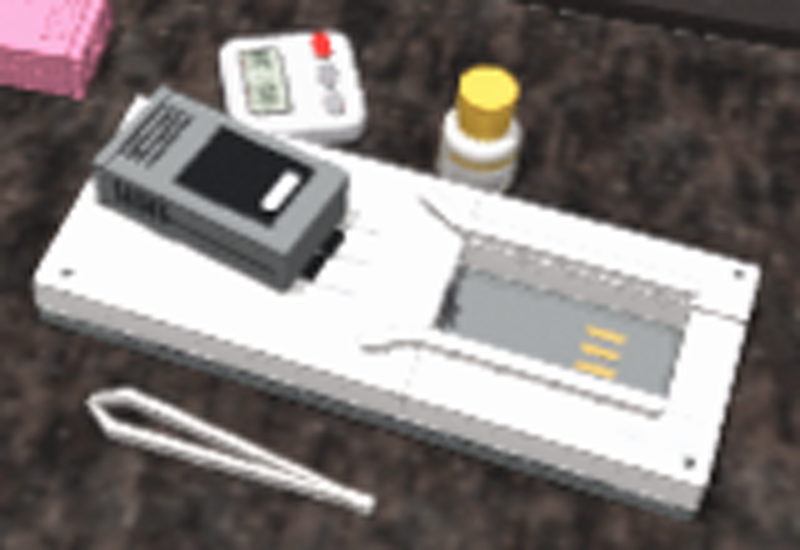

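The crop confirms it: the grey pack with black ribs at the tail and a black tongue is on the deck, with its tail at topc (110,425) and tongue at (295,345). Next I'll measure the dock and the pack.

```bash
cat > meas.py <<'E'
from h import *
def dock(img,n,seed_world=None):
    hsv=cv2.cvtColor(img,cv2.COLOR_BGR2HSV)
    return hsv
def fitrect(n,mask,z):
    cs=max(cv2.findContours(mask,cv2.RETR_EXTERNAL,cv2.CHAIN_APPROX_NONE)[0],key=cv2.contourArea)
    h=cv2.convexHull(cs)[:,0]
    P=plane(n,h,z)[:,:2]
    return cv2.minAreaRect((P*1000).astype(np.float32)),cs
E
python3 - <<'E'
from meas import *
o=280,120; s=4.8
f=lambda L:[((x+.5)/s-.5+o[0],(y+.5)/s-.5+o[1]) for x,y in L]
P=plane('top',f([(33,381),(177,575),(645,215),(497,35)]),.032)[:,:2]*1000
print('dock top view',P.round(1), [np.linalg.norm(P[i]-P[(i+1)%4]).round(1) for i in range(4)])
Q=plane('top',f([(85,375),(132,478),(312,388),(266,289)]),.062)[:,:2]*1000
print('pack top',Q.round(1),[np.linalg.norm(Q[i]-Q[(i+1)%4]).round(1) for i in range(4)])
o=285,165;s=5
P=plane('scene',f([(140,97),(37,275),(697,490),(758,262)]),.032)[:,:2]*1000
print('dock scene',P.round(1), [np.linalg.norm(P[i]-P[(i+1)%4]).round(1) for i in range(4)])
Q=plane('scene',f([(162,88),(95,168),(285,252),(350,182)]),.062)[:,:2]*1000
print('pack scene',Q.round(1),[np.linalg.norm(Q[i]-Q[(i+1)%4]).round(1) for i in range(4)])
# mask of dock in top
img=cv2.imread('pics/top0.png');hsv=cv2.cvtColor(img,cv2.COLOR_BGR2HSV)
m=((hsv[...,2]>215)&(hsv[...,1]<25)).astype(np.uint8)*255
m[:, :280]=0;m[:,420:]=0;m[:120]=0;m[245:]=0
r,c=fitrect('top',m,.032);print(r)
B=cv2.boxPoints(r);print(B)
E
```

```text
dock top view [[535.5 296.1]
 [441.8 221.8]
 [627.1  -6.4]
 [718.7  67.6]] [np.float64(119.5), np.float64(294.0), np.float64(117.8), np.float64(292.8)]
pack top [[534.8 267.9]
 [486.  243.8]
 [531.4 159.3]
 [578.9 182.3]] [np.float64(54.5), np.float64(95.9), np.float64(52.8), np.float64(96.3)]
dock scene [[535.  295. ]
 [444.4 222.8]
 [621.5  -7.4]
 [719.9  69.8]] [np.float64(115.8), np.float64(290.5), np.float64(125.0), np.float64(291.4)]
pack scene [[533.3 268.9]
 [484.3 240.9]
 [531.1 158.4]
 [575.9 177.7]] [np.float64(56.4), np.float64(94.8), np.float64(48.8), np.float64(100.7)]
((580.1432495117188, 145.58767700195312), (118.3788833618164, 293.5578308105469), 38.67906951904297)
[[442.2059   223.18105 ]
 [625.6671    -5.987461]
 [718.08057   67.99431 ]
 [534.6194   297.1628  ]]
```

```bash
python3 - <<'E'
from h import *
s=status.get_state()
A=R.from_euler('xyz',s['ee_rot']).as_matrix(); print(A.round(3), 'jaw yaw',np.degrees(np.arctan2(A[1,1],A[0,1])))
for n,p in dict(shelfcorner=(250,160),shelf2=(375,55),printer=(185,200),mon=(50,230),bottleG=(383,100),robot=(390,390)).items(): print(n,plane('top',p,0).round(3))
print('timer',plane('top',(294,170),.019).round(3),'bottle',plane('top',(329.5,146),.06).round(3))
u=np.array([.6249,-.7807]);o=np.array([594.4,127.8])/1000
print(proj('top',[[*(o+u*x),z] for x,z in((0,.032),(.1025,.028),(-.17,.032))]), proj('scene',[[*(o+u*x),z] for x,z in((0,.032),(.1025,.028),(-.17,.032))]))
E
```

```text
[[-0.    -0.231 -0.973]
 [-0.001 -0.973  0.231]
 [-1.     0.001 -0.   ]] jaw yaw -103.34451928346012
shelfcorner [[0.636 0.395 0.   ]]
shelf2 [[0.923 0.085 0.   ]]
printer [[0.531 0.551 0.   ]]
mon [[0.448 0.877 0.   ]]
bottleG [[0.801 0.064 0.   ]]
robot [[0.105 0.045 0.   ]]
timer [[0.609 0.282 0.019]] bottle [[0.66  0.197 0.06 ]]
[[357.63459    176.43293183]
 [390.9842038  151.61142128]
 [300.68685538 219.21183049]] [[373.61124773 221.80827064]
 [420.29874798 236.65749175]
 [301.80621124 200.86569607]]
```

Call:
apply_moves(
  commands=[
    {"dx": 36.7,"dy": -42.6,"spin": -4.9},
    {"dx": 36.7,"dy": -42.6,"spin": -4.9},
    {"dx": 36.7,"dy": -42.6,"spin": -4.9},
    {"dx": 36.7,"dy": -42.6,"spin": -4.9},
    {"dx": 36.7,"dy": -42.6,"spin": -4.9},
  ],
  grip_force=8,
)

```text
invalid input at $.commands[0]: expected keys dx, dy, dz, spin, hand
```

Call:
apply_moves(
  commands=[
    {"dx": 36.7,"dy": -42.6,"spin": -4.9},
    {"dx": 36.7,"dy": -42.6,"spin": -4.9},
    {"dx": 36.7,"dy": -42.6,"spin": -4.9},
    {"dx": 36.7,"dy": -42.6,"spin": -4.9},
    {"dx": 36.7,"dy": -42.6,"spin": -4.9},
  ],
)

```text
invalid input at $.commands[0]: expected keys dx, dy, dz, spin, hand
```

Call:
apply_moves(
  commands=[
    {"dz": -50},
    {"dz": -40},
    {"dz": -20},
    {},
    {},
  ],
)

```text
invalid input at $.commands[0]: expected keys dx, dy, dz, spin, hand
```

```bash
cat > look.py <<'E'
import sys
from h import *
k=sys.argv[1]
s=status.get_state();A=R.from_euler('xyz',s['ee_rot']).as_matrix()
o=np.array([594.4,127.8]);u=np.array([.6249,-.7807]);v=np.array([.7807,.6249])
p=s['eef_pos']*1000;d=p[:2]-o
print('t',s['t'],'tcp',p.round(1),'tip z',(p[2]+178*A[2,0]).round(1),'jaw',np.degrees(np.arctan2(A[1,1],A[0,1])).round(1),'toolx',A[:,0].round(3),'dock xy',(d@u).round(1),(d@v).round(1),'F',s['force'].round(1),'w',s['width'])
a=viewer.grab_frame('top')[:,:,::-1];b=viewer.grab_frame('scene')[:,:,::-1]
cv2.imwrite(f'pics/t{k}.png',a);cv2.imwrite(f'pics/s{k}.png',b)
c=np.hstack([cv2.resize(a[110:250,280:420],(400,400),interpolation=2),cv2.resize(b[135:275,295:435],(400,400),interpolation=2)])
cv2.imwrite(f'pics/c{k}.png',c)
E
python3 look.py 1
```

```text
t 0.1 tcp [155.7 656.6 403.8] tip z 225.8 jaw -103.3 toolx [-0.    -0.001 -1.   ] dock xy -687.0 -12.0 F [-0.  -0.1  0.4] w 0.08783098790659487
```

View pics/c1.png

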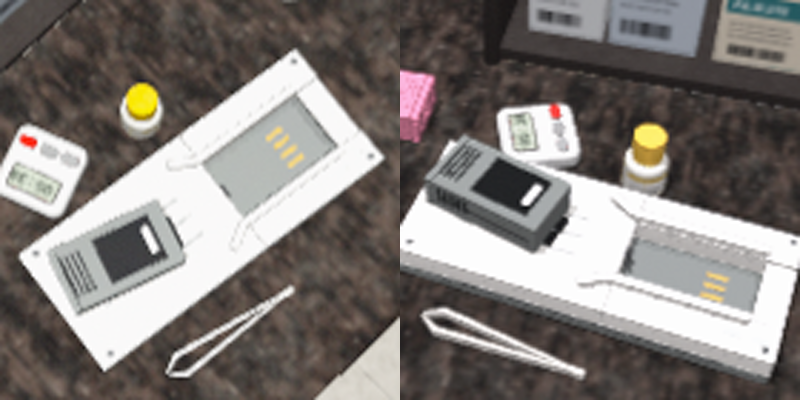

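The calls were refused because every row needs all five keys, so nothing has moved and the scene is unchanged. I'll send them again in full.

Call:
apply_moves(
  commands=[
    {"dx": 36.7,"dy": -42.6,"dz": 0,"spin": -4.9,"hand": 0},
    {"dx": 36.7,"dy": -42.6,"dz": 0,"spin": -4.9,"hand": 0},
    {"dx": 36.7,"dy": -42.6,"dz": 0,"spin": -4.9,"hand": 0},
    {"dx": 36.7,"dy": -42.6,"dz": 0,"spin": -4.9,"hand": 0},
    {"dx": 36.7,"dy": -42.6,"dz": 0,"spin": -4.9,"hand": 0},
  ],
  grip_force=8,
)

```text
t: 0.82
eef_pos: [0.3401, 0.4422, 0.4047]
ee_rot: [-1.147, 1.571, 1.331]
force: [1.5, 1.1, 0.3]
width: 0.0875
```

Call:
apply_moves(
  commands=[
    {"dx": 36.7,"dy": -42.6,"dz": 0,"spin": -4.9,"hand": 0},
    {"dx": 36.7,"dy": -42.6,"dz": 0,"spin": -4.9,"hand": 0},
    {"dx": 36.7,"dy": -42.6,"dz": 0,"spin": -4.9,"hand": 0},
    {"dx": 36.7,"dy": -42.6,"dz": 0,"spin": -4.9,"hand": 0},
    {"dx": 36.7,"dy": -42.6,"dz": 0,"spin": -4.9,"hand": 0},
  ],
)

```text
t: 1.45
eef_pos: [0.5236, 0.2292, 0.4048]
ee_rot: [-1.203, 1.57, 0.848]
force: [0.6, 1.5, -0.6]
width: 0.0877
```

Call:
apply_moves(
  commands=[
    {"dx": 0,"dy": 0,"dz": -50,"spin": 0,"hand": 0},
    {"dx": 0,"dy": 0,"dz": -40,"spin": 0,"hand": 0},
    {"dx": 0,"dy": 0,"dz": -20,"spin": 0,"hand": 0},
    {"dx": 0,"dy": 0,"dz": 0,"spin": 0,"hand": 0},
    {"dx": 0,"dy": 0,"dz": 0,"spin": 0,"hand": 0},
  ],
)

```text
t: 2.08
eef_pos: [0.5231, 0.2311, 0.2957]
ee_rot: [-1.553, 1.57, 0.501]
force: [-0.3, 0.6, 0.4]
width: 0.0873
```

```bash
python3 look.py 2
```

```text
t 2.075 tcp [523.1 231.1 295.7] tip z 117.7 jaw -152.3 toolx [ 0.001  0.001 -1.   ] dock xy -125.2 8.9 F [-0.3  0.6  0.4] w 0.08732415618633382
```

View pics/c2.png

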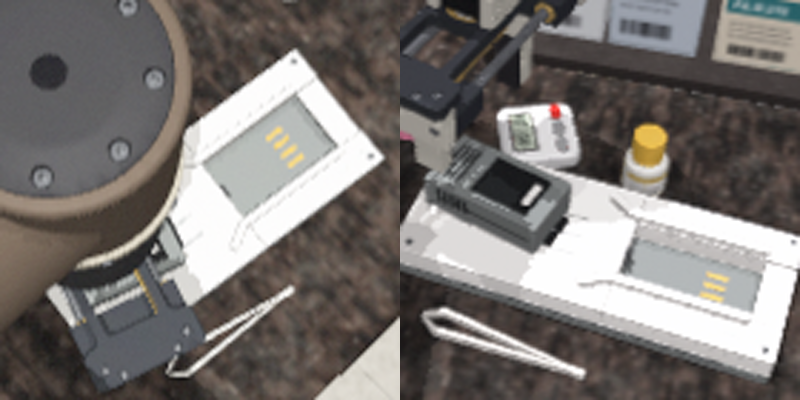

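The jaws are straddling the pack (scene crop 470,200) and clear of it. I'll descend to tip z of about 38 mm and close.

Call:
apply_moves(
  commands=[
    {"dx": 0,"dy": 0,"dz": -40,"spin": 0,"hand": 0},
    {"dx": 0,"dy": 0,"dz": -30,"spin": 0,"hand": 0},
    {"dx": 0,"dy": 0,"dz": -10,"spin": 0,"hand": 0},
    {"dx": 0,"dy": 0,"dz": 0,"spin": 0,"hand": 0},
    {"dx": 0,"dy": 0,"dz": 0,"spin": 0,"hand": 0.2},
  ],
)

```text
t: 2.8
eef_pos: [0.5233, 0.2312, 0.2161]
ee_rot: [-1.42, 1.569, 0.634]
force: [0.2, -1.0, 0.1]
width: 0.0818
```

Call:
apply_moves(
  commands=[
    {"dx": 0,"dy": 0,"dz": 0,"spin": 0,"hand": 0.3},
    {"dx": 0,"dy": 0,"dz": 0,"spin": 0,"hand": 0.4},
    {"dx": 0,"dy": 0,"dz": 0,"spin": 0,"hand": 0.5},
    {"dx": 0,"dy": 0,"dz": 0,"spin": 0,"hand": 0.5},
    {"dx": 0,"dy": 0,"dz": 0,"spin": 0,"hand": 0.5},
  ],
)

```text
t: 3.42
eef_pos: [0.5229, 0.2309, 0.2151]
ee_rot: [-1.483, 1.57, 0.571]
force: [-1.9, 0.3, 5.0]
width: 0.0557
```

```bash
python3 look.py 3
```

```text
t 3.425 tcp [522.9 230.9 215.1] tip z 37.1 jaw -152.3 toolx [ 0.001  0.    -1.   ] dock xy -125.2 8.6 F [-1.9  0.3  5. ] w 0.055672552391930065
```

View pics/c3.png

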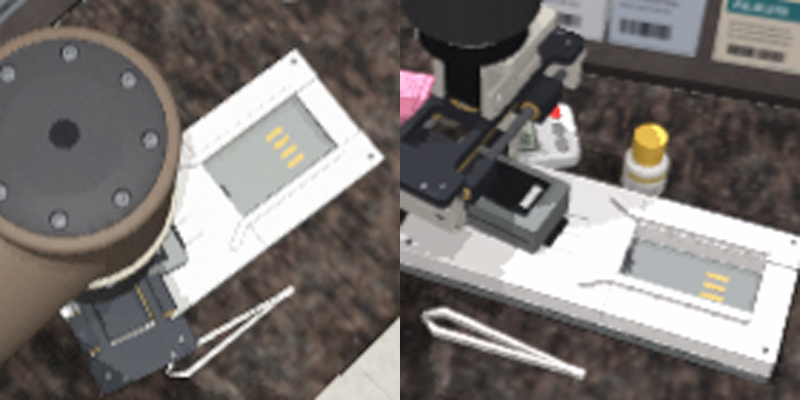

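Gripped at width 55.7 mm, against the expected 56. Next I'll turn it straight, centre it and slide it towards the rails.

Call:
apply_moves(
  commands=[
    {"dx": -3.3,"dy": -2.7,"dz": 0,"spin": 4,"hand": 0.5},
    {"dx": -3.4,"dy": -2.7,"dz": 0,"spin": 4,"hand": 0.5},
    {"dx": 0,"dy": 0,"dz": 0,"spin": 3,"hand": 0.5},
    {"dx": 6,"dy": -7.5,"dz": 0,"spin": 0,"hand": 0.5},
    {"dx": 7,"dy": -8.7,"dz": 0,"spin": 0,"hand": 0.5},
  ],
)

```text
t: 4.15
eef_pos: [0.5296, 0.2091, 0.215]
ee_rot: [-1.608, 1.57, 0.637]
force: [-1.1, 1.2, 5.4]
width: 0.0562
```

Call:
apply_moves(
  commands=[
    {"dx": 7,"dy": -8.7,"dz": 0,"spin": 0,"hand": 0.5},
    {"dx": 7,"dy": -8.7,"dz": 0,"spin": 0,"hand": 0.5},
    {"dx": 7,"dy": -8.7,"dz": 0,"spin": 0,"hand": 0.5},
    {"dx": 0,"dy": 0,"dz": 0,"spin": 0,"hand": 0.5},
    {"dx": 0,"dy": 0,"dz": 0,"spin": 0,"hand": 0.5},
  ],
)

```text
t: 4.78
eef_pos: [0.551, 0.1823, 0.215]
ee_rot: [-2.248, 1.57, -0.004]
force: [1.5, -1.2, 5.5]
width: 0.0558
```

```bash
python3 look.py 4
```

```text
t 4.775 tcp [551.  182.3 215. ] tip z 37.0 jaw -141.4 toolx [ 0.001 -0.    -1.   ] dock xy -69.7 0.2 F [ 1.5 -1.2  5.5] w 0.05576970137030799
```

View pics/c4.png

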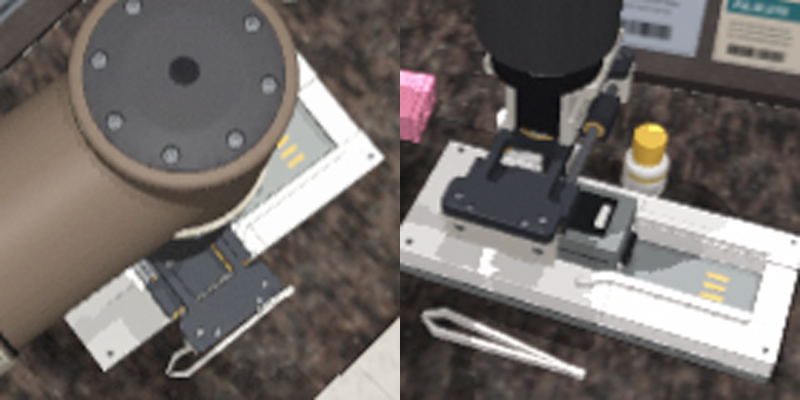

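Call:
apply_moves(
  commands=[
    {"dx": 6,"dy": -7.5,"dz": 0,"spin": 0,"hand": 0.5},
    {"dx": 6,"dy": -7.5,"dz": 0,"spin": 0,"hand": 0.5},
    {"dx": 5,"dy": -6.2,"dz": 0,"spin": 0,"hand": 0.5},
    {"dx": 0,"dy": 0,"dz": 0,"spin": 0,"hand": 0.5},
    {"dx": 0,"dy": 0,"dz": 0,"spin": 0,"hand": 0.5},
  ],
)

```text
t: 5.5
eef_pos: [0.5679, 0.1611, 0.215]
ee_rot: [-2.291, 1.57, -0.047]
force: [0.9, -1.6, 5.1]
width: 0.056
```

```bash
python3 look.py 5
```

```text
t 5.5 tcp [567.9 161.1 215. ] tip z 37.0 jaw -141.4 toolx [ 0.001 -0.    -1.   ] dock xy -42.6 0.2 F [ 0.9 -1.6  5.1] w 0.0560017499189017
```

View pics/c5.png

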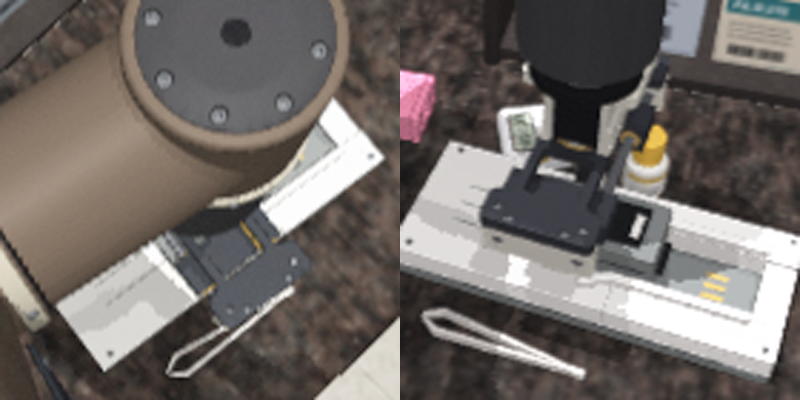

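The pack is straight and its nose is between the rails over the bay (scene crop 640,235). I'll release it, lift, and go behind the tail.

Call:
apply_moves(
  commands=[
    {"dx": 0,"dy": 0,"dz": 0,"spin": 0,"hand": 0.15},
    {"dx": 0,"dy": 0,"dz": 0,"spin": 0,"hand": 0.15},
    {"dx": 0,"dy": 0,"dz": 20,"spin": 0,"hand": 0.15},
    {"dx": 0,"dy": 0,"dz": 35,"spin": 0,"hand": 0.15},
    {"dx": -17.5,"dy": 21.8,"dz": 0,"spin": 0,"hand": 0.5},
  ],
)

```text
t: 6.22
eef_pos: [0.5507, 0.1835, 0.2719]
ee_rot: [-1.738, 1.567, 0.506]
force: [-1.0, 0.8, -0.1]
width: 0.0688
```

Call:
apply_moves(
  commands=[
    {"dx": -17.5,"dy": 21.8,"dz": 0,"spin": 0,"hand": 0.75},
    {"dx": -1,"dy": 1.2,"dz": 0,"spin": 0,"hand": 0.75},
    {"dx": 0,"dy": 0,"dz": -35,"spin": 0,"hand": 0.75},
    {"dx": 0,"dy": 0,"dz": -19,"spin": 0,"hand": 0.75},
    {"dx": 0,"dy": 0,"dz": 0,"spin": 0,"hand": 0.75},
  ],
)

```text
t: 6.85
eef_pos: [0.5307, 0.2059, 0.214]
ee_rot: [1.569, 1.567, -2.469]
force: [-0.1, 0.0, 1.0]
width: 0.0233
```

```bash
python3 look.py 6
```

```text
t 6.85 tcp [530.7 205.9 214. ] tip z 36.0 jaw -141.4 toolx [-0.003 -0.002 -1.   ] dock xy -100.8 -0.9 F [-0.1  0.   1. ] w 0.023251682907272152
```

View pics/c6.png

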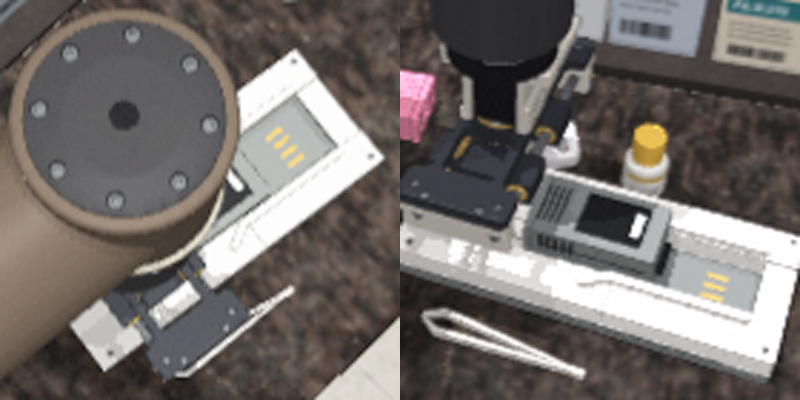

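The pack lies straight between the rails and has not tipped yet. Now I'll push from behind.

Call:
apply_moves(
  commands=[
    {"dx": 7.6,"dy": -9.3,"dz": 0,"spin": 0,"hand": 0.75},
    {"dx": 7.6,"dy": -9.3,"dz": 0,"spin": 0,"hand": 0.75},
    {"dx": 7.6,"dy": -9.3,"dz": 0,"spin": 0,"hand": 0.75},
    {"dx": 7.6,"dy": -9.3,"dz": 0,"spin": 0,"hand": 0.75},
    {"dx": 7.6,"dy": -9.3,"dz": 0,"spin": 0,"hand": 0.75},
  ],
)

```text
t: 7.58
eef_pos: [0.5696, 0.1593, 0.2157]
ee_rot: [-2.95, 1.571, -0.705]
force: [-0.0, -0.1, 0.0]
width: 0.0218
```

```bash
python3 look.py 7
```

```text
t 7.575 tcp [569.6 159.3 215.7] tip z 37.7 jaw -141.4 toolx [ 0. -0. -1.] dock xy -40.1 0.4 F [-0.  -0.1  0. ] w 0.02177140878588444
```

View pics/c7.png

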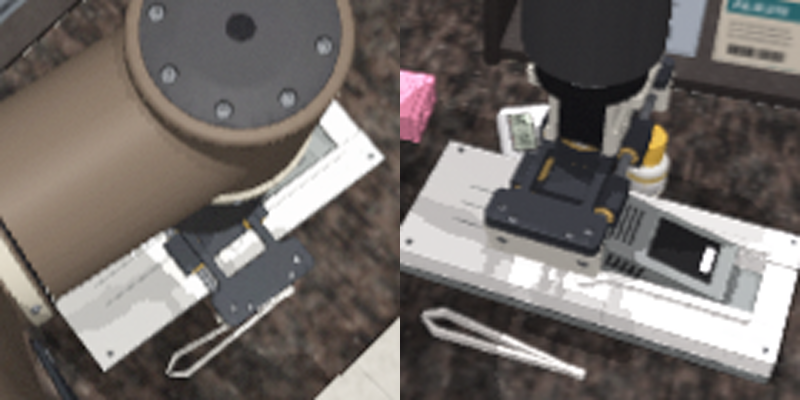

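The nose has dipped into the bay (scene crop 740,290). The fingers would foul the narrowing rails at this opening, so I'll shut them before pushing on.

Call:
apply_moves(
  commands=[
    {"dx": 0,"dy": 0,"dz": 0,"spin": 0,"hand": 1},
    {"dx": 0,"dy": 0,"dz": 0,"spin": 0,"hand": 1},
    {"dx": 5,"dy": -6.2,"dz": 0,"spin": 0,"hand": 1},
    {"dx": 5,"dy": -6.2,"dz": 0,"spin": 0,"hand": 1},
    {"dx": 4,"dy": -5,"dz": 0,"spin": 0,"hand": 1},
  ],
)

```text
t: 8.3
eef_pos: [0.5834, 0.1423, 0.2156]
ee_rot: [0.423, 1.571, 2.668]
force: [0.2, 0.9, 0.3]
width: 0.0007
```

```bash
python3 look.py 8
```

```text
t 8.3 tcp [583.4 142.3 215.6] tip z 37.6 jaw -141.3 toolx [-0.  0. -1.] dock xy -18.2 0.5 F [0.2 0.9 0.3] w 0.0007280088250553993
```

View pics/c8.png

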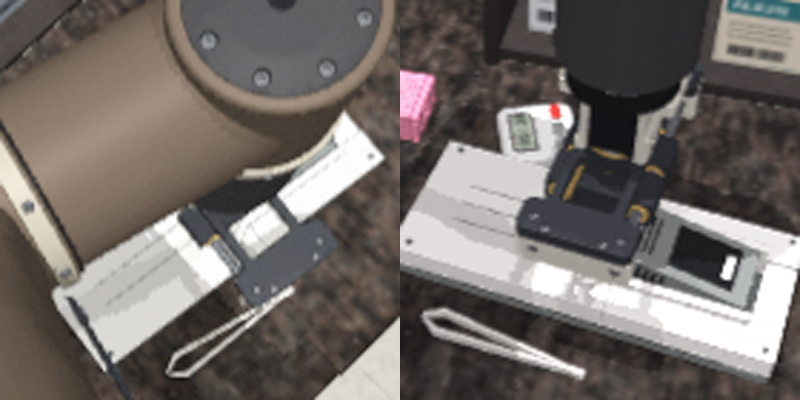

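Call:
apply_moves(
  commands=[
    {"dx": 1.9,"dy": -2.4,"dz": 0,"spin": 0,"hand": 1},
    {"dx": 1.9,"dy": -2.4,"dz": 0,"spin": 0,"hand": 1},
    {"dx": 1.2,"dy": -1.6,"dz": 0,"spin": 0,"hand": 1},
    {"dx": 0,"dy": 0,"dz": 0,"spin": 0,"hand": 1},
    {"dx": 0,"dy": 0,"dz": 0,"spin": 0,"hand": 1},
  ],
)

```text
t: 9.02
eef_pos: [0.588, 0.1364, 0.2157]
ee_rot: [-2.638, 1.571, -0.392]
force: [-0.6, 1.1, 0.4]
width: 0.0007
```

```bash
python3 look.py 9
```

```text
t 9.025 tcp [588.  136.4 215.7] tip z 37.7 jaw -141.3 toolx [ 0. -0. -1.] dock xy -10.7 0.4 F [-0.6  1.1  0.4] w 0.0007055725793116602
```

View pics/c9.png

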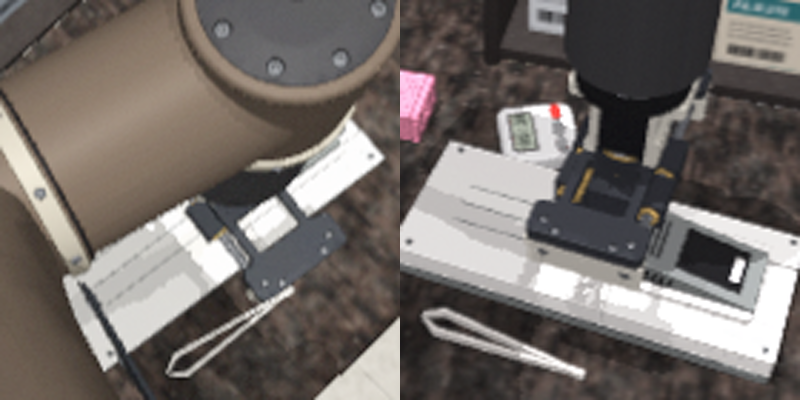

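Call:
apply_moves(
  commands=[
    {"dx": 1,"dy": -1.2,"dz": 0,"spin": 0,"hand": 1},
    {"dx": 0.6,"dy": -0.8,"dz": 0,"spin": 0,"hand": 1},
    {"dx": 0,"dy": 0,"dz": 0,"spin": 0,"hand": 1},
    {"dx": 0,"dy": 0,"dz": 0,"spin": 0,"hand": 1},
    {"dx": 0,"dy": 0,"dz": 0,"spin": 0,"hand": 1},
  ],
)

```text
t: 9.75
eef_pos: [0.5896, 0.1344, 0.2157]
ee_rot: [-1.672, 1.571, 0.574]
force: [-0.5, -0.5, -0.2]
width: 0.0004
```

```bash
python3 look.py 10; python3 - <<'E'
import cv2
b=cv2.imread('pics/s10.png')[200:270,350:440]
cv2.imwrite('pics/z10.png',cv2.resize(b,None,fx=8,fy=8,interpolation=2))
E
```

```text
t 9.75 tcp [589.6 134.4 215.7] tip z 37.7 jaw -141.3 toolx [ 0.  0. -1.] dock xy -8.1 0.4 F [-0.5 -0.5 -0.2] w 0.00038037772716582494
```

View pics/z10.png

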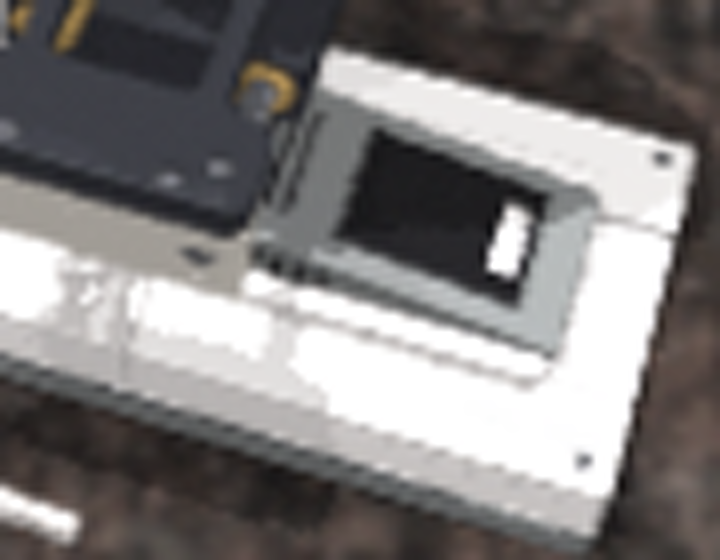

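```bash
python3 - <<'E'
from h import *
o=np.array([.5944,.1278]);u=np.array([.6249,-.7807]);v=np.array([.7807,.6249])
for z in(.040,.0425,.045):
    P=plane('scene',[(424.75,224.4),(419.4,244.4)],z)[:,:2]-o; print(z,(P@u*1000).round(1),(P@v*1000).round(1))
E
```

```text
0.04 [104.4 104.7] [ 25.7 -29.3]
0.0425 [104.4 104.7] [ 23.6 -31.2]
0.045 [104.4 104.6] [ 21.5 -33.1]
```

Call:
apply_moves(
  commands=[
    {"dx": 0.6,"dy": -0.8,"dz": 0,"spin": 0,"hand": 1},
    {"dx": 0.6,"dy": -0.8,"dz": 0,"spin": 0,"hand": 1},
    {"dx": 0,"dy": 0,"dz": 0,"spin": 0,"hand": 1},
    {"dx": 0,"dy": 0,"dz": 0,"spin": 0,"hand": 1},
    {"dx": 0,"dy": 0,"dz": 0,"spin": 0,"hand": 1},
  ],
)

```text
t: 10.48
eef_pos: [0.5903, 0.1335, 0.2155]
ee_rot: [0.044, 1.57, 2.29]
force: [-3.3, 6.4, 1.6]
width: 0.0004
```

```bash
python3 look.py 11; python3 - <<'E'
import cv2
b=cv2.imread('pics/s11.png')[200:270,350:440]
cv2.imwrite('pics/z11.png',cv2.resize(b,None,fx=8,fy=8,interpolation=2))
E
```

```text
t 10.475 tcp [590.3 133.5 215.5] tip z 37.5 jaw -141.3 toolx [-0.001  0.001 -1.   ] dock xy -7.0 0.3 F [-3.3  6.4  1.6] w 0.00041595382022786994
```

View pics/z11.png

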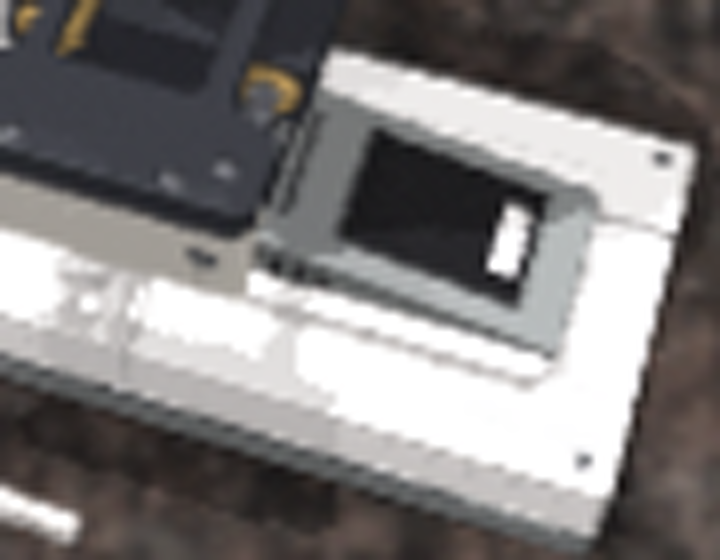

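The force rose to about 7 N along the dock axis, so the pack is against the end stop with its nose at the lip (crop 575,270). Next I'll back off, lift, and go over the tail.

Call:
apply_moves(
  commands=[
    {"dx": -6.2,"dy": 7.8,"dz": 0,"spin": 0,"hand": 1},
    {"dx": 0,"dy": 0,"dz": 50,"spin": 0,"hand": 1},
    {"dx": 0,"dy": 0,"dz": 0,"spin": 0,"hand": 1},
    {"dx": 0,"dy": 0,"dz": 0,"spin": 0,"hand": 1},
    {"dx": 0,"dy": 0,"dz": 0,"spin": 0,"hand": 1},
  ],
)

```text
t: 11.2
eef_pos: [0.5842, 0.1404, 0.2648]
ee_rot: [1.373, 1.569, -2.665]
force: [0.7, 0.3, 0.7]
width: 0.0003
```

Call:
apply_moves(
  commands=[
    {"dx": 10.4,"dy": -13,"dz": 0,"spin": 0,"hand": 1},
    {"dx": 10.6,"dy": -13.3,"dz": 0,"spin": 0,"hand": 1},
    {"dx": 0,"dy": 0,"dz": -12,"spin": 0,"hand": 1},
    {"dx": 0,"dy": 0,"dz": -8,"spin": 0,"hand": 1},
    {"dx": 0,"dy": 0,"dz": 0,"spin": 0,"hand": 1},
  ],
)

```text
t: 11.82
eef_pos: [0.6052, 0.1141, 0.2444]
ee_rot: [1.32, 1.568, -2.718]
force: [-0.1, 0.0, -0.4]
width: 0.0009
```

```bash
python3 look.py 12
```

```text
t 11.825 tcp [605.2 114.1 244.4] tip z 66.4 jaw -141.3 toolx [-0.002 -0.001 -1.   ] dock xy 17.5 -0.2 F [-0.1  0.  -0.4] w 0.0009350158875405176
```

View pics/c12.png

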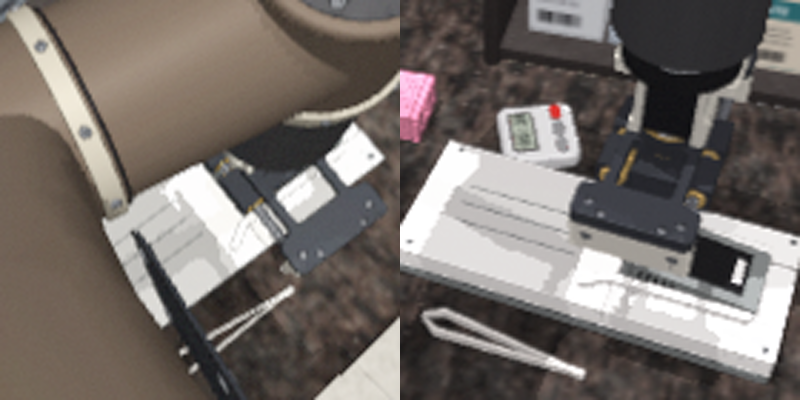

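The closed fingers are over the tail (scene crop 640,265). I'll press down in small steps and watch the force.

Call:
apply_moves(
  commands=[
    {"dx": 0,"dy": 0,"dz": -4,"spin": 0,"hand": 1},
    {"dx": 0,"dy": 0,"dz": -3,"spin": 0,"hand": 1},
    {"dx": 0,"dy": 0,"dz": -2,"spin": 0,"hand": 1},
    {"dx": 0,"dy": 0,"dz": -2,"spin": 0,"hand": 1},
    {"dx": 0,"dy": 0,"dz": 0,"spin": 0,"hand": 1},
  ],
)

```text
t: 12.55
eef_pos: [0.6056, 0.1142, 0.2345]
ee_rot: [1.389, 1.57, -2.649]
force: [-0.2, 0.2, -0.7]
width: 0.0008
```

Call:
apply_moves(
  commands=[
    {"dx": 0,"dy": 0,"dz": -2,"spin": 0,"hand": 1},
    {"dx": 0,"dy": 0,"dz": -1,"spin": 0,"hand": 1},
    {"dx": 0,"dy": 0,"dz": -1,"spin": 0,"hand": 1},
    {"dx": 0,"dy": 0,"dz": 0,"spin": 0,"hand": 1},
    {"dx": 0,"dy": 0,"dz": 0,"spin": 0,"hand": 1},
  ],
)

```text
t: 13.18
eef_pos: [0.6057, 0.1143, 0.2307]
ee_rot: [-1.7, 1.571, 0.545]
force: [-0.5, -0.3, 1.2]
width: 0.0002
```

```bash
python3 look.py 13
```

```text
t 13.175 tcp [605.7 114.3 230.7] tip z 52.7 jaw -141.3 toolx [ 0.  0. -1.] dock xy 17.6 0.4 F [-0.5 -0.3  1.2] w 0.00019356690274139048
```

View pics/c13.png

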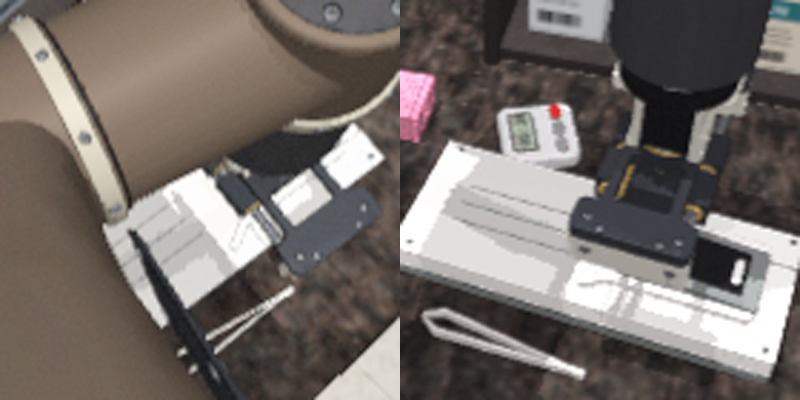

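Call:
apply_moves(
  commands=[
    {"dx": 0,"dy": 0,"dz": -1.5,"spin": 0,"hand": 1},
    {"dx": 0,"dy": 0,"dz": -1.5,"spin": 0,"hand": 1},
    {"dx": 0,"dy": 0,"dz": -1,"spin": 0,"hand": 1},
    {"dx": 0,"dy": 0,"dz": 0,"spin": 0,"hand": 1},
    {"dx": 0,"dy": 0,"dz": 0,"spin": 0,"hand": 1},
  ],
)

```text
t: 13.9
eef_pos: [0.6056, 0.1142, 0.2265]
ee_rot: [1.519, 1.571, -2.519]
force: [-0.1, -0.7, -0.1]
width: 0.0003
```

Call:
apply_moves(
  commands=[
    {"dx": 0,"dy": 0,"dz": -1,"spin": 0,"hand": 1},
    {"dx": 0,"dy": 0,"dz": -1,"spin": 0,"hand": 1},
    {"dx": 0,"dy": 0,"dz": -1,"spin": 0,"hand": 1},
    {"dx": 0,"dy": 0,"dz": 0,"spin": 0,"hand": 1},
    {"dx": 0,"dy": 0,"dz": 0,"spin": 0,"hand": 1},
  ],
)

```text
t: 14.52
eef_pos: [0.6057, 0.1143, 0.2237]
ee_rot: [-2.23, 1.571, 0.016]
force: [0.7, -0.4, 0.9]
width: 0.0006
```

```bash
python3 look.py 14;python3 - <<'E'
import cv2
b=cv2.imread('pics/s14.png')[200:270,350:440]
cv2.imwrite('pics/z14.png',cv2.resize(b,None,fx=8,fy=8,interpolation=2))
E
```

```text
t 14.525 tcp [605.7 114.3 223.7] tip z 45.7 jaw -141.3 toolx [ 0.  0. -1.] dock xy 17.6 0.3 F [ 0.7 -0.4  0.9] w 0.0006208398833030019
```

View pics/z14.png

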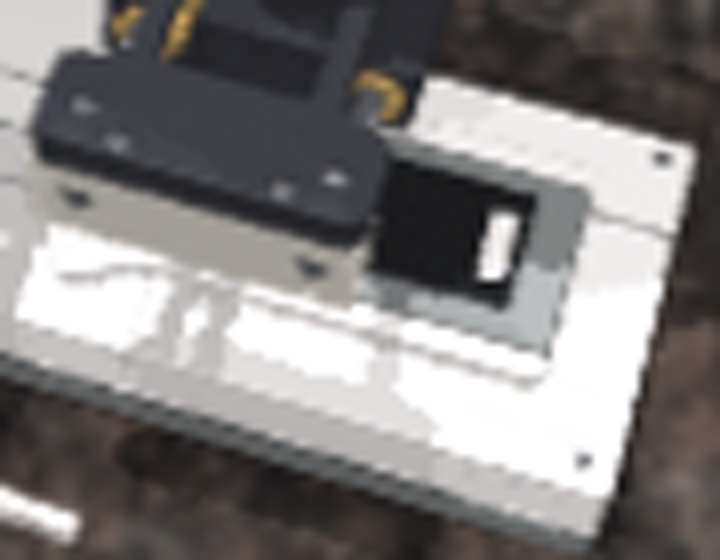

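The pack is levelling out. I'll keep pressing.

Call:
apply_moves(
  commands=[
    {"dx": 0,"dy": 0,"dz": -1,"spin": 0,"hand": 1},
    {"dx": 0,"dy": 0,"dz": -1,"spin": 0,"hand": 1},
    {"dx": 0,"dy": 0,"dz": -1,"spin": 0,"hand": 1},
    {"dx": 0,"dy": 0,"dz": 0,"spin": 0,"hand": 1},
    {"dx": 0,"dy": 0,"dz": 0,"spin": 0,"hand": 1},
  ],
)

```text
t: 15.25
eef_pos: [0.6056, 0.1143, 0.2206]
ee_rot: [1.43, 1.571, -2.608]
force: [0.2, -0.4, -0.1]
width: 0.0007
```

Call:
apply_moves(
  commands=[
    {"dx": 0,"dy": 0,"dz": -0.7,"spin": 0,"hand": 1},
    {"dx": 0,"dy": 0,"dz": -0.7,"spin": 0,"hand": 1},
    {"dx": 0,"dy": 0,"dz": 0,"spin": 0,"hand": 1},
    {"dx": 0,"dy": 0,"dz": 0,"spin": 0,"hand": 1},
    {"dx": 0,"dy": 0,"dz": 0,"spin": 0,"hand": 1},
  ],
)

```text
t: 15.88
eef_pos: [0.6059, 0.1144, 0.2204]
ee_rot: [-2.079, 1.569, 0.167]
force: [-2.4, -0.1, 7.8]
width: 0.0003
```

Call:
apply_moves(
  commands=[
    {"dx": 0,"dy": 0,"dz": -0.7,"spin": 0,"hand": 1},
    {"dx": 0,"dy": 0,"dz": -0.7,"spin": 0,"hand": 1},
    {"dx": 0,"dy": 0,"dz": 0,"spin": 0,"hand": 1},
    {"dx": 0,"dy": 0,"dz": 0,"spin": 0,"hand": 1},
    {"dx": 0,"dy": 0,"dz": 0,"spin": 0,"hand": 1},
  ],
)

```text
t: 16.5
eef_pos: [0.606, 0.1144, 0.2203]
ee_rot: [-2.084, 1.569, 0.163]
force: [-5.1, -0.9, 17.8]
width: 0.0005
```

17.8 N with no further travel at tip z 42.3, so the pack is on the floor. I'll lift off and retreat to check.

Call:
apply_moves(
  commands=[
    {"dx": 0,"dy": 0,"dz": 10,"spin": 0,"hand": 1},
    {"dx": 0,"dy": 0,"dz": 40,"spin": 0,"hand": 1},
    {"dx": 0,"dy": 0,"dz": 50,"spin": 0,"hand": 1},
    {"dx": 0,"dy": 0,"dz": 50,"spin": 0,"hand": 1},
    {"dx": -35,"dy": 43,"dz": 0,"spin": 0,"hand": 1},
  ],
)

```text
t: 17.12
eef_pos: [0.5726, 0.1565, 0.3724]
ee_rot: [-1.848, 1.563, 0.394]
force: [0.1, 1.4, -1.3]
width: 0.0006
```

Call:
apply_moves(
  commands=[
    {"dx": -35,"dy": 43,"dz": 0,"spin": 0,"hand": 1},
    {"dx": -35,"dy": 43,"dz": 0,"spin": 0,"hand": 1},
    {"dx": -35,"dy": 43,"dz": 0,"spin": 0,"hand": 1},
    {"dx": -35,"dy": 43,"dz": 0,"spin": 0,"hand": 1},
    {"dx": -35,"dy": 43,"dz": 0,"spin": 0,"hand": 1},
  ],
)

```text
t: 17.75
eef_pos: [0.3943, 0.3734, 0.3682]
ee_rot: [-1.178, 1.57, 1.068]
force: [0.7, 1.0, 0.4]
width: 0.0003
```

Call:
apply_moves(
  commands=[
    {"dx": -35,"dy": 43,"dz": 0,"spin": 0,"hand": 1},
    {"dx": -35,"dy": 43,"dz": 0,"spin": 0,"hand": 1},
    {"dx": -35,"dy": 43,"dz": 0,"spin": 0,"hand": 1},
    {"dx": 0,"dy": 0,"dz": 0,"spin": 0,"hand": 1},
    {"dx": 0,"dy": 0,"dz": 0,"spin": 0,"hand": 1},
  ],
)

```text
t: 18.38
eef_pos: [0.2904, 0.5012, 0.3676]
ee_rot: [2.095, 1.57, -1.942]
force: [0.3, 0.1, 1.1]
width: 0.0006
```

```bash
python3 look.py 15
```

```text
t 18.375 tcp [290.4 501.2 367.6] tip z 189.6 jaw -141.3 toolx [-0.    -0.001 -1.   ] dock xy -481.5 -4.0 F [0.3 0.1 1.1] w 0.0005738706717524993
```

View pics/c15.png

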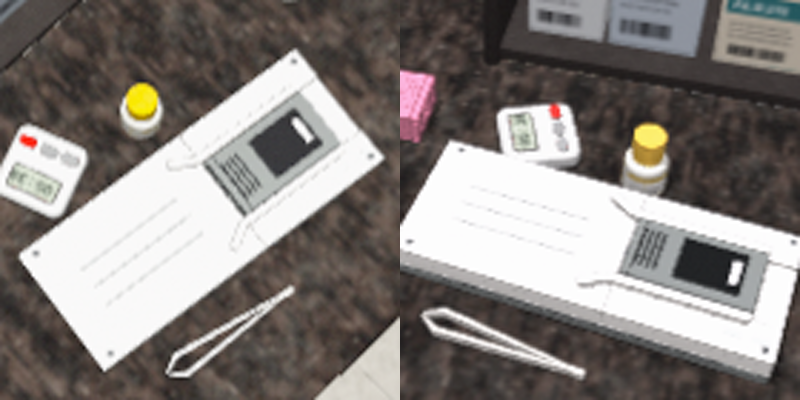

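View pics/t15.png

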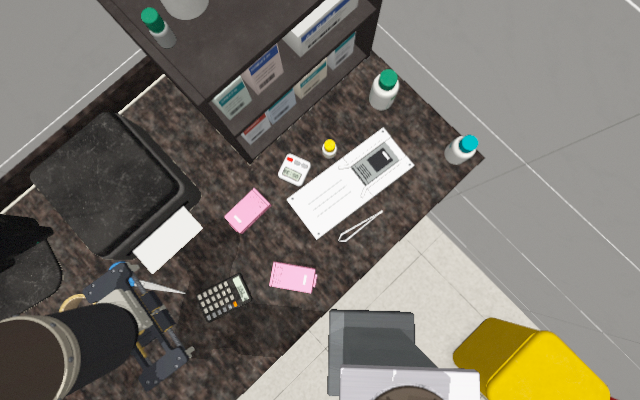

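```bash
python3 - <<'E'
from h import *
for k,b,n in(('t',(140,210,340,420),'t'),('s',(205,255,360,440),'s')):
    a=cv2.imread(f'pics/{k}15.png')[b[0]:b[1],b[2]:b[3]]
    cv2.imwrite(f'pics/z15{k}.png',cv2.resize(a,None,fx=8,fy=8,interpolation=2))
E
```

```text
(no output)
```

View pics/z15t.png

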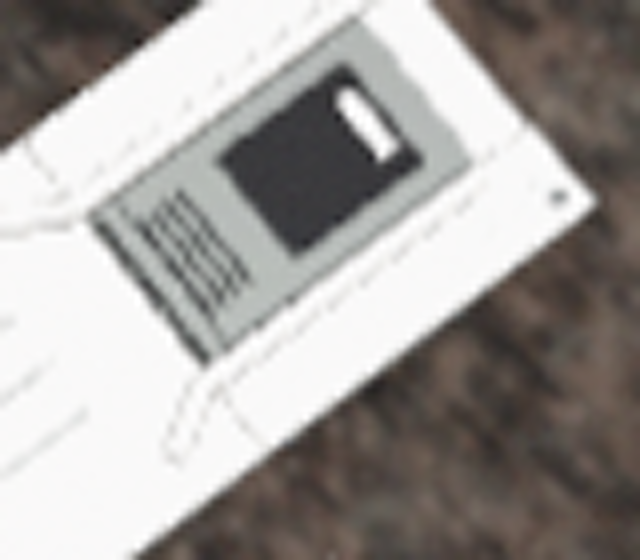

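View pics/z15s.png

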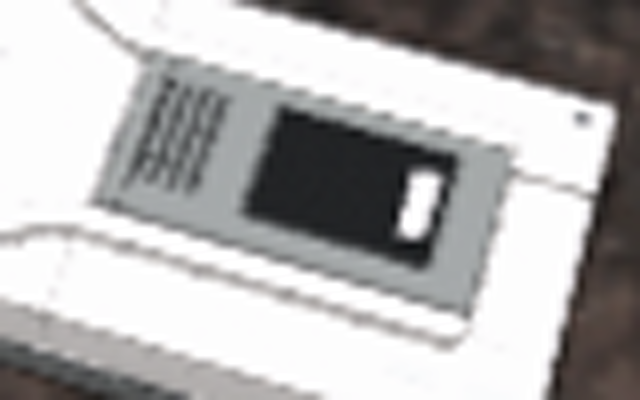

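```bash
python3 - <<'E'
from h import *
f=lambda L,o:np.array([((x+.5)/8-.5+o[0],(y+.5)/8-.5+o[1]) for x,y in L])
T=f([(218,158),(348,65),(423,158),(298,257)],(340,140));S=f([(280,105),(460,153),(428,268),(245,213)],(360,205))
o=np.array([594.4,127.8]);u=np.array([.6249,-.7807]);v=np.array([.7807,.6249])
Ms=[]
for n,p in(('top',T),('scene',S)):
    K,D,e,A=cam(n); W=np.diag([1,-1,-1])@A.T
    Ms.append((np.c_[W,-W@e],cv2.undistortPoints(p.reshape(-1,1,2),K,D).reshape(-1,2).T))
X=cv2.triangulatePoints(Ms[0][0],Ms[1][0],Ms[0][1],Ms[1][1]);X=(X[:3]/X[3]).T*1000
for x in X: print(((x[:2]-o)@u).round(1),((x[:2]-o)@v).round(1),x[2].round(1))
P=plane('scene',f([(145,50),(512,150),(470,315),(93,205)],(360,205)),.042)[:,:2]*1000-o
print('corners x',(P@u).round(1),'y',(P@v).round(1))
P=plane('top',f([(90,213),(355,18),(472,162),(207,365)],(340,140)),.042)[:,:2]*1000-o
print('corners x',(P@u).round(1),'y',(P@v).round(1))
E
```

```text
40.5 18.3 43.0
88.5 17.1 45.2
89.4 -18.3 40.2
41.0 -19.6 42.1
corners x [  1.  101.5 102.4   3.1] y [ 24.7  26.  -30.5 -31.2]
corners x [ 0.4 99.8 99.9 -0.2] y [ 28.2  27.5 -28.1 -28.8]
```

The pack lies level: label heights are 42.6 mm at the tail end and 42.7 mm at the nose end, against 42 expected. Its corners run x 0 to 101 mm and y ±28 mm. The timer, bottle and forceps look unmoved. I'm handing in.

```bash
python3 - <<'E'
from station import arm,status
print(arm.job_done(), status.get_state()['t'])
E
```

```text
the job is handed in; nothing more can be done
the job is handed in; nothing more can be done
```

The pack is seated flat in the bay, and I handed the job in at about 18.5 s. I gripped it lightly, straightened it by about 11° and slid it between the rails. Then I pushed from behind until the tongue end met the stop at about 7 N, and pressed the tail down until it bottomed at about 18 N.

**Last checks:**
- **Level:** triangulated label heights average 42.6 mm at the tail end and 42.7 mm at the nose end, against 42 expected. Single corners scatter from 40 to 45 mm, which is measurement noise.
- **Position:** the top view puts the pack at x 0 to 100 mm and y ±28 mm. The scene view puts it about 2 mm further on and 2 to 3 mm to the right, roughly the calibration error.
- **Catch:** I could not see it or read a clear snap in the force. I infer it engaged because the pack bottomed out and stayed down after release.
- **Bystanders:** the timer, bottle, forceps and pink look-alikes look unmoved in the pictures. I did not measure them again.

My first three move calls were refused because rows were missing keys. Nothing moved as a result.

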